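Load a plywood blank under the sprung hold-down of a strip guillotine

TASK

Set up the small plywood blank on the bench guillotine for its cut: hold the sprung hold-down flap open by pressing its thumb bar down with one fingertip, and with the other fingertip push the blank along the bed, under the flap, until its front edge sits square against the length stop behind the blade. Keep the flap up off the blank until it is home, then let go so that the flap comes down and clamps it. Only push and press: the blank stays flat on the bed the whole time, never picked up, and the other things on the table are left where they are.

Things in the scene. Friction and masses are not known exactly. Their poses are not given: they have to be found in the camera images.
- shear: Bench strip guillotine, bolted down: grey base 412 x 115 mm, flat steel bed 50 mm above the table from x = -229 (open infeed end) to +171 mm and y = -47 to +62 mm. Origin on the table, below the blade, in the middle of the feed lane; x = feed direction (the way the blank is pushed), z up. All x, y of the other parts are in this frame.
- fence_end (a point): Infeed end of the squaring fence's guiding face, at bed height: x = -225, y = +31 mm. The fence is 20 mm high, 17 mm thick and runs along the bed to x = -19 mm.
- beam_top (a point): Middle of the top of the cross beam, x = +30 mm, 107 mm above the bed. Beam, side frames and parked blade stand between x = -3 and +55 mm; the blade's edge is 30 mm above the bed, so the blank passes freely below it. The cutting lever, swung back over the +x end, is not used.
- flap (a joint): Sprung hold-down flap, rad: 0 = shut, lip on the bed; grows as it lifts, to 0.65. Flap, shaft and thumb bar are one rocking piece. The lip is 12.5 mm above the bed at 0.25 rad (resting on the blank), 17 mm at 0.34, 23 mm at 0.45. Shut, it blocks the blank; pushing the blank against it does not open it. The spring shuts it when let go; holding it at 0.45 rad takes 6 to 13 N on the thumb bar.
- flap_front (a point): Point on the bed, middle of the feed lane, under the flap's front edge: x = -50, y = 0 mm. The flap is a dark steel plate from x = -50 to -8 mm that slopes from its shaft down to a rubber lip at y = +7 mm. A blank whose front edge is short of this point is clear of the flap.
- shaft_end (a point): Infeed end of the flap's shaft, x = -190, y = -37.5 mm, 30 mm above the bed; the 11 mm thick shaft runs along x to -8 mm. Two bearing posts, 38 mm high, stand on the bed at x = -182 and -60 mm, y = -46 to -29 mm.
- thumb_bar (a point): Middle of the ribbed top face of the thumb bar, a strip along x from -190 to -8 mm, y = -56 to -95 mm, outside the bed, with free air below. Shut: this point is at y = -76 mm, 19 mm above bed height, outer edge tilted up 0.24 rad. Pressed down it lifts the flap: a fingertip centred at y = -72 mm, 4 mm above bed height, gives about 0.45 rad. A finger can slide along it.
- blank: Plywood blank 88 x 55 x 12.5 mm (30 to 65 g), lying on the bed short of the flap, its long side roughly along the feed direction. Origin at the middle of its underside, x along its 88 mm length (front edge at +44 mm), z up. When home its origin is at x = -24 mm of the guillotine.
- stop_face (a point): Face of the length stop, at bed height, middle of the 47 mm wide aluminium stop (25 mm high), behind the blade at x = +20, y = 0 mm. The blank's front edge is to rest here.
- spare_blank: Another plywood blank, 110 x 55 x 12.5 mm, lying on the table. Leave alone. Origin at the middle of its underside.
- tape_roll: Roll of paper tape lying flat, 96 mm across, 25 mm high. Leave alone. Origin at the middle of its underside.
- glue_stick: Small white bottle, 28 mm across, 85 mm high, standing on the thumb-bar side of the guillotine. Leave alone. Origin at its foot.
- figure: White scale-model figure, 49 mm high, 22 mm across the foot, standing on the fence side of the guillotine. Leave alone. Origin at its foot.
- tumbler: Drinking glass, 68 mm across, 95 mm high. Leave alone. Origin at its foot.
- spray_can: Spray can, 66 mm across, 190 mm high, at the far side of the table. Leave alone. Origin at its foot.
- sanding_block: Cork sanding block 95 x 50 x 30 mm. Leave alone. Origin at the middle of its underside.
- dust_brush: Hand brush lying on the table. Leave alone.

How it is judged:
By the outcome, as a careful person would: the job done as asked, in the order asked, and still so for the second after the job is handed in, with the robot touching nothing.
It also fails if it takes over 48 s, if anything falls off the work surface, if the arm or the gripper's body presses on something with over 40 N, if the wrist force passes 120 N, or if a joint passes its speed limit or range.

ROBOT

A 6-joint arm with a two-finger parallel gripper is mounted at the origin on the work surface. World frame = base frame: x ahead of the robot, y to its left, z up, the work surface at z = 0. Lengths are in m, angles in rad, forces in N, time in s.
With the tool pointing down it reaches from about 0.325 to 0.9 m from the base axis. Payload 6.1 kg.
Tool frame: the origin (TCP) lies at the very end of the fingers, on their centre line; the grasp point (between the pads) lies 19 mm behind it; x points along the fingers, y is the direction in which the jaws open and shut, and the axes are right-handed (so a half turn about x gives the same grasp; the last joint's range is limited). The gripper opens to 85 mm and grips with 20 to 120 N. Pads are 22 mm wide; open, the fingers measure 114 mm over their backs; the gripper's body (76 mm by 85 mm) begins 54 mm behind the grasp point. The pads swing forward as they close: fully open they stand 13 mm farther back than shut.
Start: joints at [-1.276, 0.22, 1.526, -0, 1.395, -0.126], TCP at [0.255, -0.57, 0.203] pointing down, gripper open.
Joint ranges: [-2.98, 2.98], [-0.91, 2.08], [0.09, 2.57], [-1.24, 4.39], [0.2, 2.65], [-2.68, 2.68]. Speed limits (rad/s): [2.57, 2.57, 3.01, 3.14, 3.14, 3.14].

INTERFACE

Orientations are given as a unit quaternion [w, x, y, z].
In Python, from station import arm, grab_frame, camera_model gives the robot as it stands.
- The arm moves only by the shell command python3 -m pendant 'ROWS' [FORCE]. ROWS is JSON, a list of rows, each a list of 3 entries, a list of its own where there are three numbers: the turn, a rotation vector about the tool's x, y, z in rad, then the shift along the tool's x, y, z in mm, then the closure in counts, from 0 (fully open) to 255 (shut). A call has 1 to 10 rows; each row shifts and turns the commanded pose from where the row before left it, along the tool's axes as they then stand; what a row does not reach is not made up. A row lasts 1/12 s, in which the tool goes at most 41.7 mm and 7.16 degrees, less where a joint would pass 70% of its speed; a pose out of reach is approached as far as the arm can. A call is refused whole if a number of a shift passes 41.7 or a number of a turn 0.125, either way. A call with a gripper value outside its range is refused whole. The fingers move at their own pace and stop on an object; FORCE is the grip in N (left out, the last holds). Time passes only in rows, so rows that do not move let the fingers close. It gives the time, the measured TCP pose, the force and the opening at its end, in the units of the state.
- arm.read_state(): the state, without advancing time (a new reading comes with each control period).
- grab_frame(name): name is "scene" or "top" or "wrist"; returns the picture (384x512x3 uint8, blue, green, red); there is no depth.
- camera_model(name): a dict with "fx", "fy", "cx", "cy" (pixels), "k1" (the pictures are not rectified: a ray, as slopes to the right and down, at radius r is drawn at 1 + k1 r^2 times it, then the intrinsics apply), "camera_from_world" (4x4, takes a point from world to camera coordinates). Camera axes: x right, y down, z forward; pixel columns grow to the right and rows downward; lengths in m; the calibration is good to about 2 mm. A picture is of the moment at which its call begins: read the wrist's pose just before it. camera_model takes no time and is no camera call; for the wrist camera it gives the pose at the moment of the call.
- arm.job_done(): hands the job in, once; it reports no verdict.
The state is a dict: "time": time; "q": joint angles; "dq": joint speeds; "joint_efforts": joint torques, N m; "eef_pos": TCP position; "orientation": TCP orientation; "contact_force": force on the tool from outside, world axes, zero at the start; "moment": the same for the moment, N m; "gripper_width": opening from 0.0 (shut) to 1.0 (fully open).
Only numpy, scipy, OpenCV 4.12 (cv2) and the standard library are available. Lean on these libraries where they do the work, as an engineer would, in place of code of your own. Each camera call takes 0.05 s, during which the arm holds its last target. There are 200 camera calls.

## Working session

There is one attempt and no reset: what is moved stays moved. The work goes in short steps, Python scripts to look and compute and a shell command to move; the robot and the scene stay as the last step left them, time stands still between calls to the robot, and variables do not carry over. Pictures are saved under pics/ and viewed, about 8 in all and at most 12, crops included, and the job is handed in when it is done.

```bash
mkdir -p pics; ls
python3 - <<'E'
from station import arm, grab_frame, camera_model
import cv2, numpy as np
for n in ("scene","top"):
    f=grab_frame(n); cv2.imwrite(f"pics/{n}0.png",f)
    m=camera_model(n); print(n,{k:(np.round(v,4).tolist()) for k,v in m.items() if k!='name'})
a=cv2.imread("pics/top0.png");cv2.imwrite("pics/top0b.png",cv2.resize(a,(800,600),interpolation=cv2.INTER_CUBIC))
a=cv2.imread("pics/scene0.png");cv2.imwrite("pics/scene0b.png",cv2.resize(a,(800,600),interpolation=cv2.INTER_CUBIC))
print(arm.read_state())
E
```

```text
pics
scene {'fx': 476.1544, 'fy': 476.1544, 'cx': 250.7718, 'cy': 189.6875, 'k1': -0.0471, 'camera_from_world': [[0.5264, 0.85, 0.0176, -0.3298], [0.5292, -0.3114, -0.7893, -0.19], [-0.6655, 0.4248, -0.6137, 2.0214], [0.0, 0.0, 0.0, 1.0]]}
top {'fx': 378.0255, 'fy': 378.0255, 'cx': 254.821, 'cy': 194.4597, 'k1': -0.0717, 'camera_from_world': [[0.0045, -0.9999, -0.0098, 0.0346], [-0.9899, -0.0031, -0.1418, 0.5539], [0.1417, 0.0103, -0.9899, 1.1009], [0.0, 0.0, 0.0, 1.0]]}
{'time': 0.1, 'q': array([-1.27613097e+00,  2.21155718e-01,  1.52749680e+00, -1.35483106e-05,
        1.39467355e+00, -1.26079871e-01]), 'dq': array([-7.43173232e-04, -7.01313935e-04, -3.53761192e-03, -1.08578416e-03,
       -6.67914658e-04, -2.79845498e-05]), 'joint_efforts': array([ 7.62247219e-04, -4.98241425e+01, -3.90547872e+01, -1.57275158e-04,
        5.63308640e-03,  4.74474552e-05]), 'eef_pos': array([ 0.25510799, -0.5699253 ,  0.20220338]), 'orientation': array([-0.14705158, -0.69146059, -0.14827214,  0.69157318]), 'contact_force': array([ 0.06647235, -0.37907201,  0.33229547]), 'moment': array([-0.04775243,  0.03942617,  0.02477225]), 'gripper_width': 0.9997364476546844}
```

View pics/top0b.png

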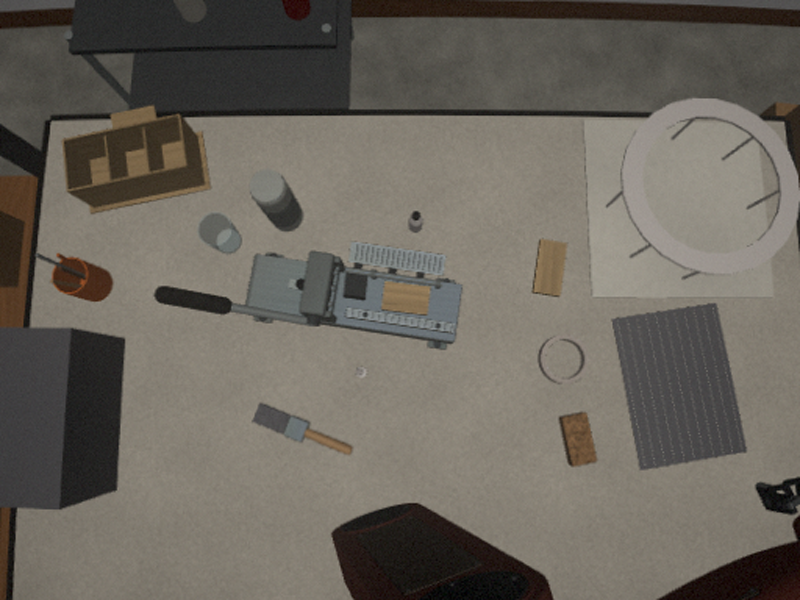

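View pics/scene0b.png

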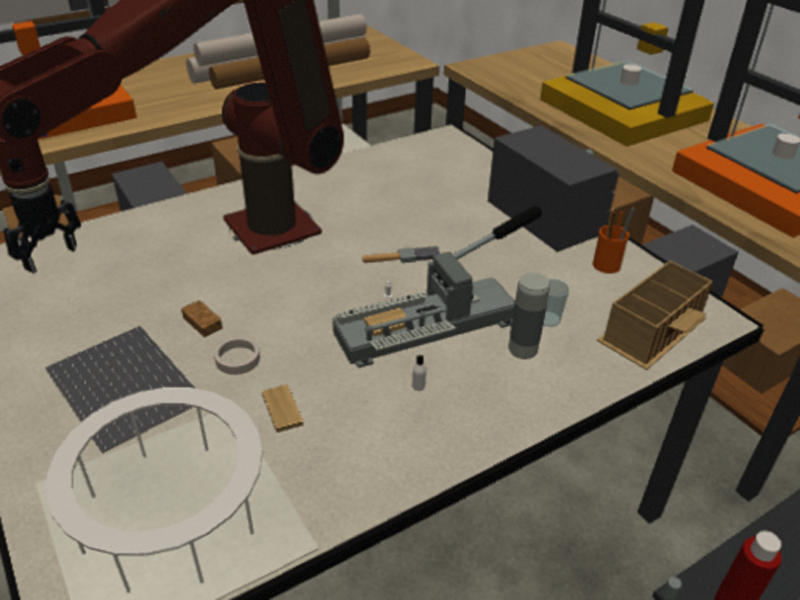

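Top view (800x600 scale): the guillotine lies with its feed direction to image-left (world +y). The thumb bar (350–445, 255) is on the far side and the blank is at (407, 297). The bed's infeed end runs (462, 282) to (455, 343), the figure is at (361, 372) and the glue bottle at (415, 222).

```bash
cat > h.py <<'E'
import numpy as np, cv2
from station import arm, grab_frame, camera_model
from scipy.spatial.transform import Rotation as R
def ray(m,px):
    px=np.atleast_2d(np.float64(px))
    K=np.array([[m['fx'],0,m['cx']],[0,m['fy'],m['cy']],[0,0,1]])
    u=cv2.undistortPoints(px[:,None],K,np.array([m['k1'],0,0,0.]))[:,0]
    T=np.array(m['camera_from_world']);Rm=T[:3,:3]
    return -Rm.T@T[:3,3], np.c_[u,np.ones(len(u))]@Rm
def onplane(m,px,z):
    o,d=ray(m,px); return o+d*((z-o[2])/d[:,2])[:,None]
def proj(m,P):
    P=np.atleast_2d(P);T=np.array(m['camera_from_world']);c=P@T[:3,:3].T+T[:3,3];s=c[:,:2]/c[:,2:]
    s=s*(1+m['k1']*(s**2).sum(1))[:,None]; return s*[m['fx'],m['fy']]+[m['cx'],m['cy']]
def tool():
    s=arm.read_state();w,x,y,z=s['orientation'];return s,R.from_quat([x,y,z,w]).as_matrix()
E
python3 - <<'E'
from h import *
m=camera_model("top"); S=512/800
p=lambda *a:onplane(m,np.array(a)*S,0.05).round(4).tolist()
print("bed infeed corners",p([462,282],[455,343]))
print("far-left base",p([253,254],[247,318]))
print("blank",onplane(m,np.array([[384,281],[431,285],[429,313],[383,310]])*S,0.0625).round(4).tolist())
print("bar",onplane(m,np.array([[353,242],[445,254],[443,275],[350,263]])*S,0.069).round(4).tolist())
print("glue",onplane(m,np.array([[415,230]])*S,0.0).round(4),"fig",onplane(m,np.array([[361,376]])*S,0.0).round(4))
s,T=tool();print(T.round(3)); 
c=camera_model("wrist");print(np.linalg.inv(c['camera_from_world']).round(3),c['fx'])
a=cv2.imread("pics/top0.png")[140:235,150:310];cv2.imwrite("pics/crop1.png",cv2.resize(a,None,fx=5,fy=5,interpolation=cv2.INTER_CUBIC))
E
```

```text
bed infeed corners [[0.5951, -0.086, 0.05], [0.4777, -0.0714, 0.05]]
far-left base [[0.6497, 0.3203, 0.05], [0.524, 0.3269, 0.05]]
blank [[0.5944, 0.0636, 0.0625], [0.5869, -0.0257, 0.0625], [0.5333, -0.0218, 0.0625], [0.5387, 0.0651, 0.0625]]
bar [[0.6689, 0.1234, 0.069], [0.6458, -0.0523, 0.069], [0.605, -0.0482, 0.069], [0.6278, 0.1284, 0.069]]
glue [[0.7115 0.0035 0.    ]] fig [[0.4158 0.1097 0.    ]]
[[-0.001  0.408 -0.913]
 [ 0.002 -0.913 -0.408]
 [-1.    -0.002 -0.   ]]
[[ 0.409 -0.875 -0.26   0.322]
 [-0.913 -0.393 -0.114 -0.541]
 [-0.002  0.284 -0.959  0.373]
 [ 0.     0.     0.     1.   ]] 335.20457227041794
```

View pics/crop1.png

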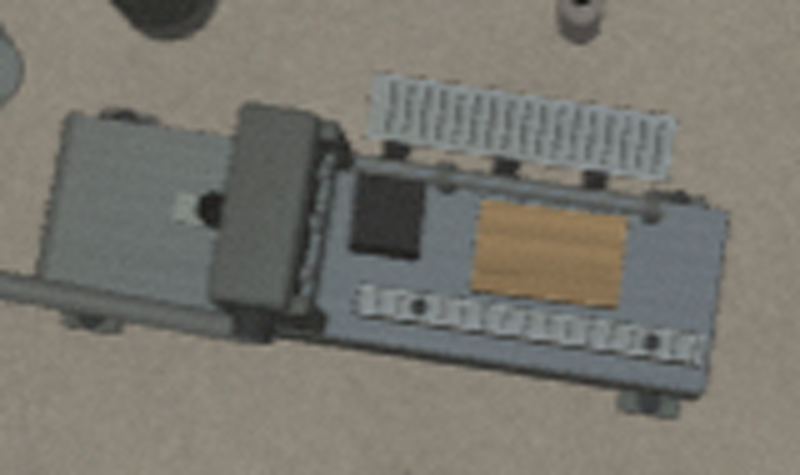

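Run:
```python
from h import *
m=camera_model("top"); c=lambda a:np.array(a)/5+[150,140]-.4
F=[((727,210),-229,-47,.05),((702,396),-229,62,.05),((68,113),171,-47,.05),((376,75),-8,-95,.0735),((677,122),-190,-95,.0735),((665,178),-190,-57,.0645),((370,135),-8,-57,.0645),((703,334),-225,31,.07)]
W=np.array([onplane(m,c(p),z)[0] for p,x,y,z in F])[:,:2]; L=np.array([[x,y] for p,x,y,z in F])/1000
wm,lm=W.mean(0),L.mean(0);A=W-wm;B=L-lm
th=np.arctan2((B[:,0]*A[:,1]-B[:,1]*A[:,0]).sum(),(A*B).sum());Rm=np.array([[np.cos(th),-np.sin(th)],[np.sin(th),np.cos(th)]])
t=wm-Rm@lm; print("th",th,"t",t); print(((W-t)@Rm*1000-L*1000).round(1))
b=np.array([onplane(m,c(p),.0625)[0][:2] for p in [(480,201),(628,217),(618,306),(471,291)]])
print("blank in shear",((b-t)@Rm*1000).round(1), ((b.mean(0)-t)@Rm*1000).round(1))
for n,p in dict(glue=[.7115,.0035],fig=[.4158,.1097]).items(): print(n,((np.array(p)-t)@Rm*1000).round())
np.savez("pose.npz",th=th,t=t)
```

```text
th 1.4196828288171974 t [0.57791305 0.1498932 ]
[[-0.  -1.8]
 [-1.1  2.2]
 [ 4.6  0. ]
 [-1.6  1.8]
 [-0.8  2.8]
 [ 1.1 -2.5]
 [-3.1 -1.5]
 [ 0.9 -1. ]]
blank in shear [[ -82.3  -29.3]
 [-170.7  -33.2]
 [-172.7   20.3]
 [ -85.6   24.8]] [-127.8   -4.3]
glue [-125. -154.]
fig [-64. 154.]
```

```bash
python3 -m pendant '[[[-0.1116,0,0],[0,0,0],81],[[-0.1116,0,0],[0,0,0],81],[[-0.1116,0,0],[0,0,0],81],[[-0.1116,0,0],[0,0,0],81],[[-0.1116,0,0],[0,0,0],81],[[-0.1116,0,0],[0,0,0],81],[[-0.1116,0,0],[0,0,0],81],[[-0.1116,0,0],[0,0,0],81],[[-0.1116,0,0],[0,0,0],81],[[0,0,0],[0,0,0],81]]' 40
cat >> h.py <<'E'
def rep(tx,ty,tz):
    d=np.load("pose.npz");th,t=d['th'],d['t'];c,s_=np.cos(th),np.sin(th)
    s,T=tool();p=s['eef_pos'];xs=np.array([[c,s_],[-s_,c]])@(p[:2]-t)*1000
    F=np.array([c,s_,0])
    goal=np.r_[t+np.array([[c,-s_],[s_,c]])@(np.array([tx,ty])/1000),tz/1000]
    print("t",s['time'],"shear xyz",xs.round(1),(p[2]*1000).round(1),"shift tool mm",(T.T@(goal-p)*1000).round(1),"feed in tool",(T.T@F).round(4),"F",s['contact_force'].round(2),"w",round(float(s['gripper_width']),3),"q",s['q'].round(2))
E
python3 -c "
from h import *
rep(-192,-35,200)"
```

```text
time: 0.93
eef_pos: [0.2552, -0.5701, 0.2026]
orientation: [0.463, 0.534, 0.464, -0.534]
contact_force: [-0.8, 1.3, 0.0]
gripper_width: 0.683
t 0.9333 shear xyz [-760.3  210.7] 202.6 shift tool mm [   3.  251. -566.] feed in tool [ 0.001   0.0095 -1.    ] F [-0.76  1.31  0.02] w 0.683 q [-1.28  0.22  1.53 -0.    1.39 -1.13]
```

```bash
python3 -m pendant '[[[0,0,0],[0,14.8,-33.3],81],[[0,0,0],[0,14.8,-33.3],81],[[0,0,0],[0,14.8,-33.3],81],[[0,0,0],[0,14.8,-33.3],81],[[0,0,0],[0,14.8,-33.3],81],[[0,0,0],[0,14.8,-33.3],81],[[0,0,0],[0,14.8,-33.3],81],[[0,0,0],[0,14.8,-33.3],81],[[0,0,0],[0,14.8,-33.3],81],[[0,0,0],[0,0,0],81]]' >/dev/null
python3 -m pendant '[[[0,0,0],[0,14.8,-33.3],81],[[0,0,0],[0,14.8,-33.3],81],[[0,0,0],[0,14.8,-33.3],81],[[0,0,0],[0,14.8,-33.3],81],[[0,0,0],[0,14.8,-33.3],81],[[0,0,0],[0,14.8,-33.3],81],[[0,0,0],[0,14.8,-33.3],81],[[0,0,0],[0,14.8,-33.3],81],[[0,0,0],[0,0,0],81],[[0,0,0],[0,0,0],81]]' >/dev/null
python3 -c "
from h import *
rep(-192,-35,200)
m=camera_model('wrist');f=grab_frame('wrist');np.savez('w1.npz',**{k:np.array(m[k]) for k in ('fx','fy','cx','cy','k1','camera_from_world')})
cv2.imwrite('pics/w1.png',f);cv2.imwrite('pics/w1b.png',cv2.resize(f,(800,600),interpolation=cv2.INTER_CUBIC))"
```

```text
t 2.6 shear xyz [-191.7  -38. ] 202.6 shift tool mm [ 2.6 -3.   0.3] feed in tool [-1.0e-04  6.1e-03 -1.0e+00] F [-0.25 -0.71 -1.04] w 0.687 q [-0.21  0.14  1.62 -0.    1.38 -0.07]
```

View pics/w1b.png

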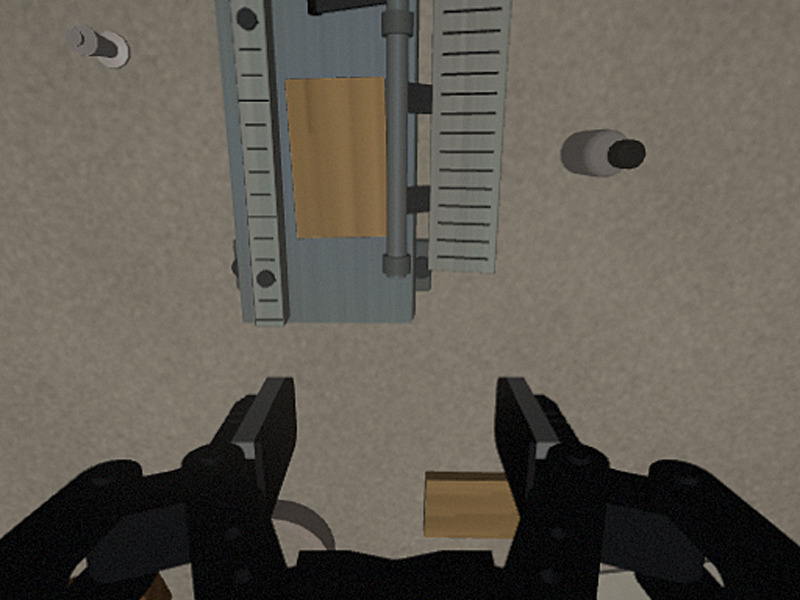

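The wrist view shows the blank at (286–386, 78–238) parallel to the fence, whose face runs to (287, 320). The shaft partly covers the blank's right edge. The thumb bar ends at (430–495, 270), and the fingertips are at (265–295, 378) and (497–525, 378).

Run:
```python
from h import *
w=np.load('w1.npz');m={k:w[k] for k in w.files};S=.64
d=np.load("pose.npz");th,t=d['th'],d['t'];Rm=np.array([[np.cos(th),-np.sin(th)],[np.sin(th),np.cos(th)]])
def sh(px,z): return ((onplane(m,np.array(px)*S-.2,z)[:,:2]-t)@Rm*1000).round(1).tolist()
print("bed infeed (-229,-47),(-229,62)",sh([[413,321],[243,323]],.05))
print("fence end top face (-225,31)",sh([[285,324]],.07),sh([[278,218],[268,20]],.07), "fence face at top")
print("blank",sh([[286,79],[385,77],[386,238],[297,238]],.0625))
print("bar infeed (-190,-57,)",sh([[430,271]],.0645),"(-190,-95)",sh([[495,273]],.0735))
print("posts inner",sh([[383,262],[383,20]],.088))
for z in (.2026,.208): print("tips",sh([[265,378],[295,378],[497,378],[525,378]],z))
```

```text
bed infeed (-229,-47),(-229,62) [[-228.4, -50.5], [-230.5, 60.2]]
fence end top face (-225,31) [[-224.1, 28.5]] [[-159.6, 29.1], [-57.5, 28.2]] fence face at top
blank [[-84.8, 21.9], [-83.3, -32.4], [-172.0, -33.0], [-172.4, 20.1]]
bar infeed (-190,-57,) [[-191.6, -59.7]] (-190,-95) [[-190.4, -97.3]]
posts inner [[-181.1, -31.8], [-60.7, -31.8]]
tips [[-198.7, 7.5], [-198.7, -3.1], [-198.2, -74.9], [-198.1, -84.8]]
tips [[-196.2, 6.0], [-196.2, -4.3], [-195.7, -73.8], [-195.6, -83.4]]
```

Run:
```python
from h import *
d=np.load("pose.npz");th,t=d['th'],d['t'].copy();Rm=np.array([[np.cos(th),-np.sin(th)],[np.sin(th),np.cos(th)]])
t-=Rm@[0,.0025]; np.savez("pose.npz",th=th,t=t)
w=np.load('w1.npz');mw={k:w[k] for k in w.files}
f=grab_frame("scene");m=camera_model("scene")
s,T=tool();u=proj(m,s['eef_pos'])[0];x0,y0=int(u[0])-64,int(u[1])-60
k=6;a=cv2.resize(f[y0:y0+96,x0:x0+128],None,fx=k,fy=k,interpolation=cv2.INTER_CUBIC)
a=cv2.convertScaleAbs(a,alpha=1.8,beta=15)
print(x0,y0,"tcp",(u-[x0,y0])*k)
for px in ([295,378],[497,378]):
  for z in (.2026,.215,.235):
    q=(proj(m,onplane(mw,np.array([px])*.64-.2,z))[0]-[x0,y0]+.5)*k
    cv2.circle(a,tuple(int(v) for v in q),3,(0,0,255) if z<.21 else (0,255,0) if z<.22 else (255,0,0),-1)
q=(u-[x0,y0]+.5)*k;cv2.drawMarker(a,tuple(int(v) for v in q),(255,255,0),0,12,1)
cv2.imwrite("pics/s2.png",a)
```

```text
168 121 tcp [385.13239823 363.78352232]
```

View pics/s2.png

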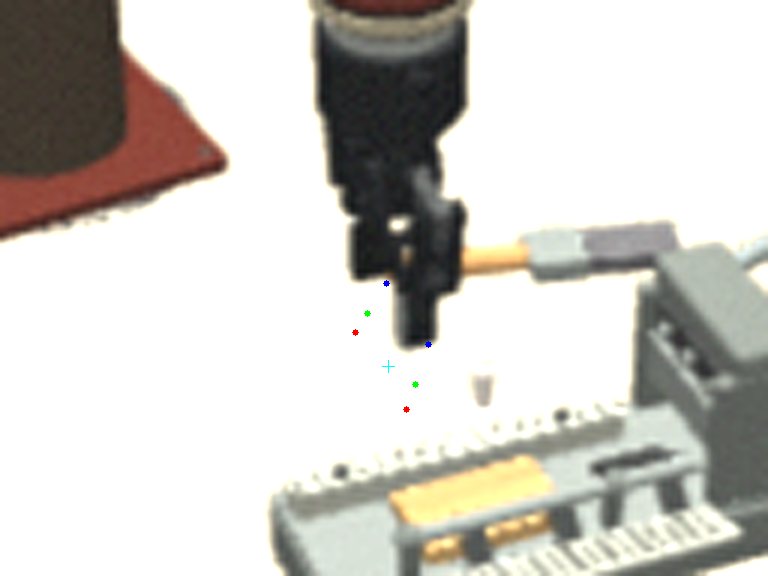

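Two views agree that, at this opening, the fingertips sit about 32 mm behind the nominal TCP. The blue points, at z = 0.235, land on the tips in the scene crop. I'll descend accordingly, using contact force as a check.

```bash
python3 -m pendant '[[[0,0,0],[0,9,-7],81],[[0,0,0],[20,0,0],81],[[0,0,0],[20,0,0],81],[[0,0,0],[20,0,0],81],[[0,0,0],[20,0,0],81],[[0,0,0],[20,0,0],81],[[0,0,0],[20,0,0],81],[[0,0,0],[10,0,0],81],[[0,0,0],[0,0,0],81]]'
python3 - <<'E'
from h import *
rep(-185,-45,55)
f=grab_frame("scene");m=camera_model("scene")
x0,y0=190,145
a=cv2.resize(f[y0:y0+96,x0:x0+128],None,fx=6,fy=6,interpolation=cv2.INTER_CUBIC)
cv2.imwrite("pics/s3.png",cv2.convertScaleAbs(a,alpha=1.8,beta=15))
E
```

```text
time: 3.45
eef_pos: [0.5936, -0.0422, 0.0703]
orientation: [-0.46, -0.534, -0.463, 0.537]
contact_force: [-1.0, -0.7, -0.1]
gripper_width: 0.681
t 3.45 shear xyz [-187.6  -41.9] 70.3 shift tool mm [15.2  3.2 -2.6] feed in tool [ 1.0e-04  2.8e-03 -1.0e+00] F [-0.96 -0.74 -0.05] w 0.681 q [-0.2   0.28  1.71 -0.    1.15 -0.05]
```

View pics/s3.png

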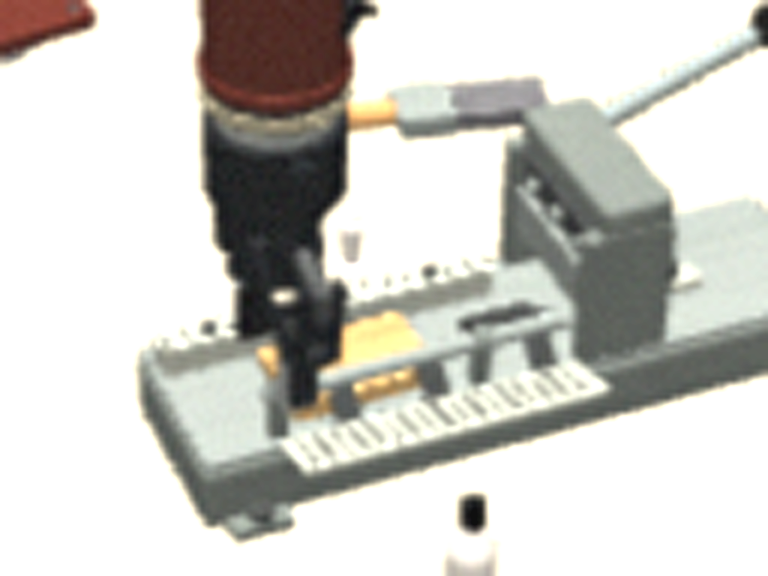

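Run:
```python
from h import *
m=camera_model('wrist');f=grab_frame('wrist');np.savez('w2.npz',**{k:np.array(m[k]) for k in ('fx','fy','cx','cy','k1','camera_from_world')})
cv2.imwrite('pics/w2b.png',cv2.convertScaleAbs(cv2.resize(f,(800,600),interpolation=cv2.INTER_CUBIC),alpha=1.6,beta=15));rep(-185,-45,55)
```

```text
t 3.55 shear xyz [-187.1  -44.5] 73.6 shift tool mm [18.6  0.5 -2.1] feed in tool [-1.0e-04  3.8e-03 -1.0e+00] F [ 0.44 -0.17  0.48] w 0.68 q [-0.2   0.28  1.71 -0.    1.15 -0.06]
```

View pics/w2b.png

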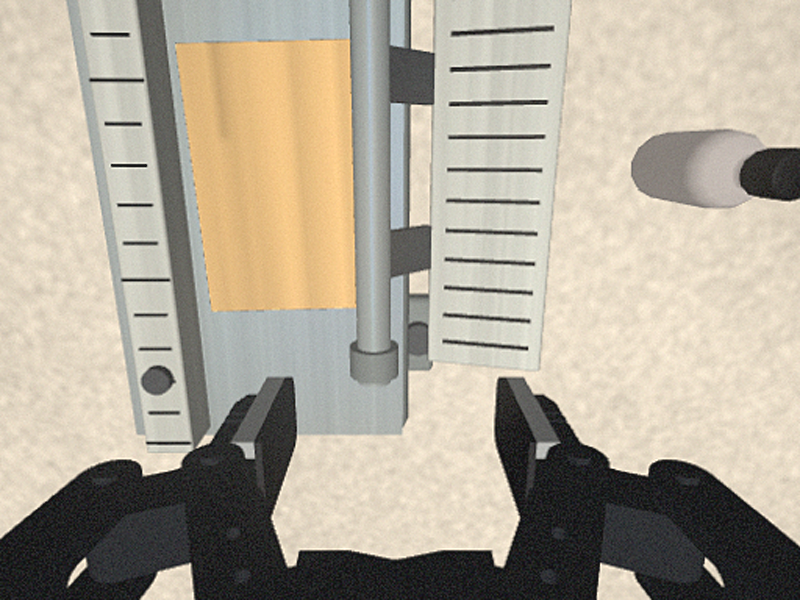

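The wrist view, closer in, shows the pusher finger (265–295, 378) behind the blank, whose rear edge runs (212, 311) to (356, 306). The thumb finger (497–525, 378) lies just infeed of the bar's end at (430–540, 365). The blank is clear of the fence by a few mm.

Run:
```python
from h import *
w=np.load('w2.npz');m={k:w[k] for k in w.files};S=.64
d=np.load("pose.npz");th,t=d['th'],d['t'];Rm=np.array([[np.cos(th),-np.sin(th)],[np.sin(th),np.cos(th)]])
def sh(px,z): return ((onplane(m,np.array(px)*S-.2,z)[:,:2]-t)@Rm*1000).round(1).tolist()
print("bed (-229,-47)",sh([[403,433]],.05))
print("fence top face edge",sh([[191,444],[134,0]],.07),"foot",sh([[212,425],[164,0]],.05))
print("blank",sh([[176,43],[350,40],[356,306],[212,311]],.0625))
print("bar (-190,-57)",sh([[430,360]],.0645),"(-190,-95)",sh([[540,370]],.0735))
print("post/shaft end",sh([[375,383]],.08))
for z in (.100,.1056): print("tips",sh([[265,378],[295,378],[497,378],[525,378]],z))
```

```text
bed (-229,-47) [[-229.1, -47.2]]
fence top face edge [[-222.2, 32.3], [-74.8, 32.9]] foot [[-225.7, 31.5], [-70.1, 32.0]]
blank [[-84.8, 24.9], [-83.6, -29.3], [-170.3, -29.7], [-172.5, 22.3]]
bar (-190,-57) [[-190.4, -56.7]] (-190,-95) [[-190.1, -94.6]]
post/shaft end [[-192.4, -37.0]]
tips [[-181.4, -5.2], [-181.4, -14.1], [-181.1, -74.2], [-181.0, -82.5]]
tips [[-178.8, -6.7], [-178.8, -15.3], [-178.5, -73.0], [-178.4, -81.0]]
```

```bash
python3 -m pendant '[[[0,0,0],[10,0,-3],81],[[0,0,0],[10,0,0],81],[[0,0,0],[10,0,0],81],[[0,0,0],[0,0,0],81],[[0,0,0],[0,0,0],81]]'; python3 -m pendant '[[[0,0,0],[4,0,0],81],[[0,0,0],[4,0,0],81],[[0,0,0],[0,0,0],81],[[0,0,0],[0,0,0],81]]';  python3 -m pendant '[[[0,0,0],[4,0,0],81],[[0,0,0],[4,0,0],81],[[0,0,0],[0,0,0],81],[[0,0,0],[0,0,0],81]]'; python3 -c "
from h import *
rep(-181,-45,22)"
```

```text
time: 3.97
eef_pos: [0.5958, -0.038, 0.042]
orientation: [-0.462, -0.534, -0.463, 0.536]
contact_force: [-0.1, -0.5, 0.8]
gripper_width: 0.682
time: 4.3
eef_pos: [0.5972, -0.0383, 0.0357]
orientation: [0.463, 0.535, 0.462, -0.535]
contact_force: [-0.2, -0.4, 4.1]
gripper_width: 0.681
time: 4.63
eef_pos: [0.5959, -0.0381, 0.0275]
orientation: [-0.462, -0.535, -0.463, 0.535]
contact_force: [-6.6, 0.6, 7.6]
gripper_width: 0.683
t 4.6333 shear xyz [-183.1  -43.6] 27.5 shift tool mm [ 5.5  1.5 -2.1] feed in tool [-0.      0.0057 -1.    ] F [-6.61  0.63  7.6 ] w 0.683 q [-0.2   0.34  1.73 -0.    1.07 -0.05]
```

```bash
python3 -m pendant '[[[0,0,0],[3,0,0],81],[[0,0,0],[3,0,0],81],[[0,0,0],[0,0,0],81],[[0,0,0],[0,0,0],81]]'
python3 - <<'E'
from h import *
rep(-181,-45,22)
f=grab_frame("scene")
a=cv2.resize(f[165:265,190:320],None,fx=6,fy=6,interpolation=cv2.INTER_CUBIC)
cv2.imwrite("pics/s4.png",cv2.convertScaleAbs(a,alpha=1.8,beta=15))
E
```

```text
time: 4.97
eef_pos: [0.5964, -0.0382, 0.0221]
orientation: [-0.462, -0.535, -0.463, 0.535]
contact_force: [-4.2, 0.7, 8.7]
gripper_width: 0.678
t 4.9667 shear xyz [-183.2  -44.1] 22.1 shift tool mm [ 0.1  0.9 -2.1] feed in tool [-1.0e-04  5.7e-03 -1.0e+00] F [-4.22  0.72  8.74] w 0.678 q [-0.2   0.35  1.73 -0.    1.06 -0.05]
```

View pics/s4.png

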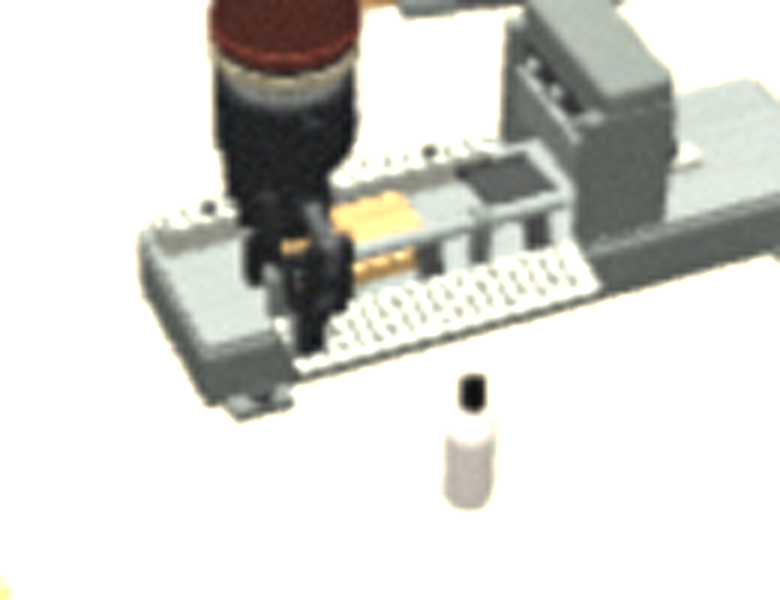

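The flap is clearly open (dark plate raised at (505, 175)), with the finger on the bar. Next I'll nudge the blank forward and towards the fence.

```bash
python3 -m pendant '[[[0,0,0],[0,0,-2],81],[[0,0,0],[0,0,-2],81],[[0,0,0],[0,-0.8,-2.5],81],[[0,0,0],[0,-0.8,-2.5],81],[[0,0,0],[0,-0.8,-2.5],81],[[0,0,0],[0,-0.8,-2.5],81],[[0,0,0],[0,0,0],81],[[0,0,0],[0,0,0],81]]'
cat > look.py <<'E'
from h import *
import sys
rep(-150,-45,22)
m=camera_model('wrist');f=grab_frame('wrist');cv2.imwrite(f'pics/{sys.argv[1]}.png',f)
d=np.load("pose.npz");th,t=d['th'],d['t'];Rm=np.array([[np.cos(th),-np.sin(th)],[np.sin(th),np.cos(th)]])
sh=lambda px,z:((onplane(m,px,z)[:,:2]-t)@Rm*1000)
h=cv2.cvtColor(f,cv2.COLOR_BGR2HSV);mk=((h[...,0]>8)&(h[...,0]<25)&(h[...,1]>110)&(h[...,2]>70)).astype(np.uint8)
n,l,st,_=cv2.connectedComponentsWithStats(mk);i=1+np.argmax(st[1:,4]);print("area",st[i])
c=cv2.findContours((l==i).astype(np.uint8),cv2.RETR_EXTERNAL,cv2.CHAIN_APPROX_NONE)[0][0][:,0].astype(float)
P=sh(c,.0625)
np.save('P.npy',P)
# left edge: max y per x bin ; back: min x per y bin ; front: max x per y bin
xs=P[:,0];ys=P[:,1];print("x",xs.min().round(1),xs.max().round(1),"y",ys.min().round(1),ys.max().round(1))
for lo in range(int(xs.min()//12*12),int(xs.max()),12):
    s=(xs>=lo)&(xs<lo+12);print("x",lo+6,"left y",ys[s].max().round(1),"right y",ys[s].min().round(1))
for lo in range(-36,30,8):
    s=(ys>=lo)&(ys<lo+8)
    if s.any(): print("y",lo+4,"back",xs[s].min().round(1),"front",xs[s].max().round(1))
E
python3 look.py w3; python3 -c "
import cv2
f=cv2.imread('pics/w3.png');cv2.imwrite('pics/w3b.png',cv2.convertScaleAbs(cv2.resize(f,(800,600)),alpha=1.6,beta=15))"
```

```text
time: 5.68
eef_pos: [0.5959, -0.0237, 0.0214]
orientation: [0.463, 0.535, 0.462, -0.535]
contact_force: [1.9, -2.3, 5.0]
gripper_width: 0.683
t 5.6833 shear xyz [-168.9  -41.4] 21.4 shift tool mm [ -0.6   3.7 -18.9] feed in tool [ 3.0e-04  5.8e-03 -1.0e+00] F [ 1.87 -2.35  4.96] w 0.683 q [-0.17  0.35  1.74  0.    1.06 -0.03]
area [   55    13   168   233 33062]
x -158.5 -70.2 y -29.1 27.3
x -162 left y 25.1 right y -28.9
x -150 left y 25.4 right y -29.1
x -138 left y 25.6 right y -28.9
x -126 left y 26.1 right y -28.7
x -114 left y 26.5 right y -28.5
x -102 left y 26.6 right y -28.1
x -90 left y 27.0 right y -27.9
x -78 left y 27.3 right y -27.6
x -66 left y 27.1 right y -27.2
y -32 back -157.3 front -103.1
y -24 back -157.4 front -70.2
y -16 back -157.9 front -70.5
y -8 back -157.9 front -70.6
y 0 back -157.9 front -70.7
y 8 back -158.0 front -70.8
y 16 back -158.4 front -71.2
y 24 back -158.5 front -71.3
```

View pics/w3b.png

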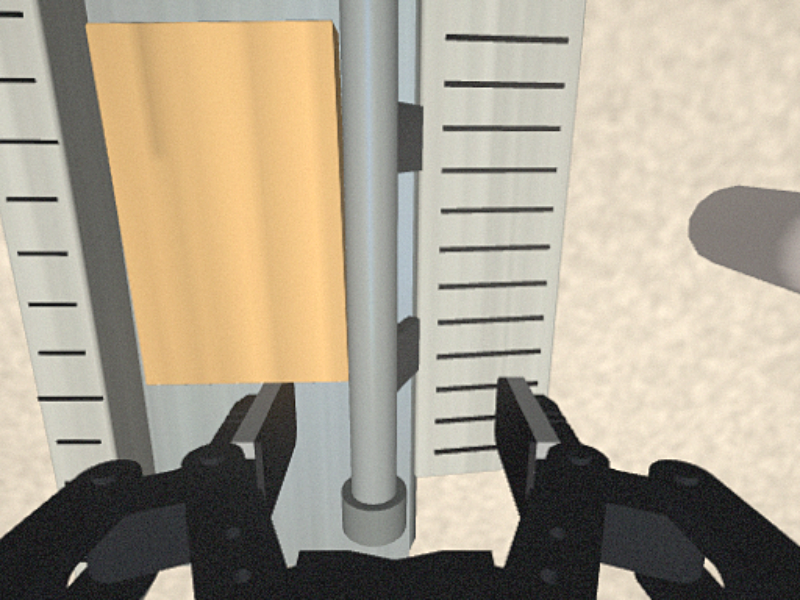

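The blank moved with the finger. Its left edge is now 4–6 mm from the fence and its right edge at y ≈ −27.6 to −29.5, just clear of the post's −29. I'll continue with a slight fence-ward drift.

```bash
python3 -m pendant '[[[0,0,0],[0,-0.4,-3],81],[[0,0,0],[0,-0.4,-3],81],[[0,0,0],[0,-0.4,-3],81],[[0,0,0],[0,-0.4,-3],81],[[0,0,0],[0,-0.4,-3],81],[[0,0,0],[0,-0.4,-3],81],[[0,0,0],[0,-0.4,-3],81],[[0,0,0],[0,-0.2,-3],81],[[0,0,0],[0,0,0],81]]'
python3 look.py w4
```

```text
time: 6.48
eef_pos: [0.5961, 0.0004, 0.0213]
orientation: [-0.462, -0.535, -0.462, 0.535]
contact_force: [0.1, -2.2, 5.5]
gripper_width: 0.686
t 6.4833 shear xyz [-145.  -38.] 21.3 shift tool mm [-0.7  7.   5. ] feed in tool [-3.0e-04  5.7e-03 -1.0e+00] F [ 0.12 -2.16  5.55] w 0.686 q [-0.13  0.35  1.74 -0.    1.06  0.01]
area [   54    15   170   232 32227]
x -135.0 -47.5 y -26.0 30.7
x -138 left y 28.6 right y -26.0
x -126 left y 28.9 right y -26.0
x -114 left y 29.2 right y -25.5
x -102 left y 29.5 right y -25.3
x -90 left y 29.8 right y -25.1
x -78 left y 30.1 right y -24.7
x -66 left y 30.5 right y -24.3
x -54 left y 30.7 right y -24.2
x -42 left y 30.7 right y 25.5
y -24 back -133.4 front -48.2
y -16 back -133.4 front -48.5
y -8 back -133.9 front -48.6
y 0 back -134.0 front -48.7
y 8 back -134.0 front -49.1
y 16 back -134.5 front -49.2
y 24 back -135.0 front -47.5
y 32 back -134.5 front -47.6
```

```bash
python3 -m pendant '[[[0,0,0],[0,0,-3],81],[[0,0,0],[0,0,-3],81],[[0,0,0],[0,0,-3],81],[[0,0,0],[0,0,-3],81],[[0,0,0],[0,0,-3],81],[[0,0,0],[0,0,-3],81],[[0,0,0],[0,0,-3],81],[[0,0,0],[0,0,-3],81],[[0,0,0],[0,0,-3],81],[[0,0,0],[0,0,-3],81]]'
python3 -m pendant '[[[0,0,0],[0,0,-3],81],[[0,0,0],[0,0,-3],81],[[0,0,0],[0,0,-3],81],[[0,0,0],[0,0,-3],81],[[0,0,0],[0,0,-3],81],[[0,0,0],[0,0,-3],81],[[0,0,0],[0,0,-3],81],[[0,0,0],[0,0,-3],81],[[0,0,0],[0,0,-3],81],[[0,0,0],[0,0,0],81]]'
python3 look.py w5;python3 -c "
import cv2
f=cv2.imread('pics/w5.png');cv2.imwrite('pics/w5b.png',cv2.convertScaleAbs(cv2.resize(f,(800,600)),alpha=1.6,beta=15))"
```

```text
time: 7.37
eef_pos: [0.6003, 0.0295, 0.0212]
orientation: [-0.462, -0.535, -0.462, 0.535]
contact_force: [0.2, -4.8, 5.3]
gripper_width: 0.681
time: 8.2
eef_pos: [0.6042, 0.0566, 0.0212]
orientation: [-0.462, -0.535, -0.462, 0.535]
contact_force: [2.1, -3.0, 5.4]
gripper_width: 0.682
t 8.2 shear xyz [-88.2 -37.6] 21.2 shift tool mm [-0.7  7.1 61.8] feed in tool [-6.0e-04  5.7e-03 -1.0e+00] F [ 2.08 -3.    5.41] w 0.682 q [-0.04  0.37  1.71 -0.    1.06  0.11]
area [   49    33   176   216 13732]
x -79.1 3.9 y -26.1 33.8
x -78 left y 29.1 right y -26.0
x -66 left y 29.9 right y -26.1
x -54 left y 30.7 right y -25.5
x -42 left y 31.5 right y 25.4
x -30 left y 32.0 right y 25.5
x -18 left y 32.7 right y 25.5
x -6 left y 33.4 right y -21.5
x 6 left y 33.8 right y -21.1
y -24 back -76.1 front 3.9
y -16 back -76.6 front 3.9
y -8 back -77.1 front 3.8
y 0 back -77.6 front 3.7
y 8 back -77.6 front 3.9
y 16 back -78.1 front 3.9
y 24 back -79.1 front 3.7
y 32 back -79.1 front 3.6
```

View pics/w5b.png

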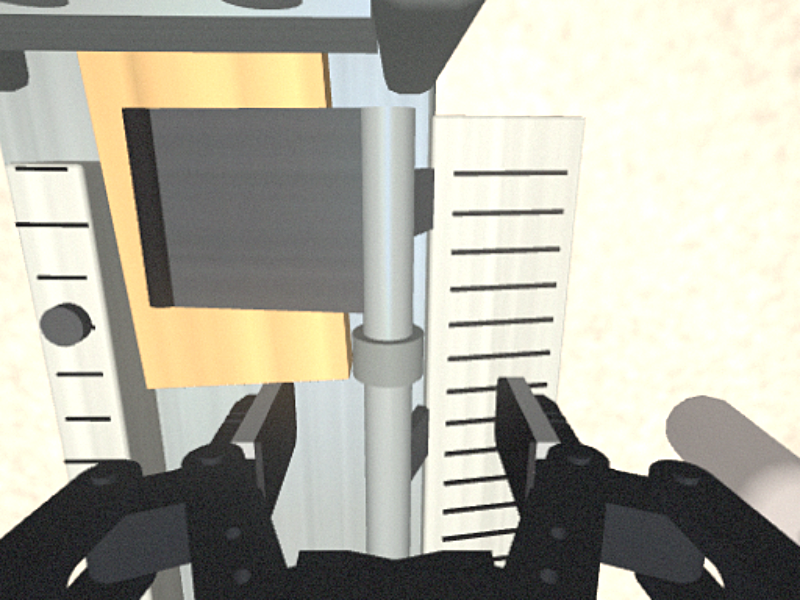

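The blank is now under the open flap with its back edge at x ≈ −77.6, so about 10 mm remain. It is yawed about 0.05 rad, so I'll back off 2 mm, shift the pusher 7 mm towards the fence with the bar still pressed, and finish the push there so it squares up.

```bash
python3 -m pendant '[[[0,0,0],[0,0,3],81],[[0,0,0],[0,-2.5,0],81],[[0,0,0],[0,-2.5,0],81],[[0,0,0],[0,-2.5,0],81],[[0,0,0],[0,0,0],81],[[0,0,0],[0,0,-2],81],[[0,0,0],[0,0,-2],81],[[0,0,0],[0,0,-2],81],[[0,0,0],[0,0,0],81]]'
python3 -m pendant '[[[0,0,0],[0,0,-1.5],81],[[0,0,0],[0,0,-1.5],81],[[0,0,0],[0,0,-1.5],81],[[0,0,0],[0,0,0],81],[[0,0,0],[0,0,0],81]]'
python3 look.py w6
```

```text
time: 9.0
eef_pos: [0.5971, 0.0598, 0.0214]
orientation: [-0.463, -0.534, -0.462, 0.536]
contact_force: [1.1, -3.5, 7.8]
gripper_width: 0.684
time: 9.42
eef_pos: [0.5977, 0.064, 0.0215]
orientation: [-0.463, -0.534, -0.462, 0.536]
contact_force: [0.2, -5.0, 7.1]
gripper_width: 0.682
t 9.4167 shear xyz [-82. -30.] 21.5 shift tool mm [-0.4 14.6 68.1] feed in tool [-0.0018  0.0053 -1.    ] F [ 0.19 -5.02  7.07] w 0.682 q [-0.02  0.36  1.72 -0.    1.06  0.12]
area [   76    56   166   192 10392]
x -72.4 2.7 y -25.7 33.1
x -78 left y 28.5 right y 28.1
x -66 left y 29.4 right y -25.7
x -54 left y 30.2 right y -25.3
x -42 left y 30.9 right y 25.5
x -30 left y 31.6 right y 25.6
x -18 left y 32.3 right y 25.7
x -6 left y 32.9 right y -22.2
x 6 left y 33.1 right y -21.6
y -24 back -69.4 front 2.7
y -16 back -69.9 front 2.7
y -8 back -69.9 front 2.7
y 0 back -70.9 front 2.6
y 8 back -70.9 front 2.5
y 16 back -71.4 front 2.7
y 24 back -71.9 front 2.6
y 32 back -72.4 front 2.6
```

```bash
for i in 1; do python3 -m pendant '[[[0,0,0],[0,0,-1],81],[[0,0,0],[0,0,-1],81],[[0,0,0],[0,0,0],81]]'|grep -E 'eef|contact'; done
python3 -m pendant '[[[0,0,0],[0,0,-1],81],[[0,0,0],[0,0,0],81],[[0,0,0],[0,0,0],81]]'|grep -E 'eef|contact'
python3 -m pendant '[[[0,0,0],[0,0,-1],81],[[0,0,0],[0,0,0],81],[[0,0,0],[0,0,0],81]]'|grep -E 'eef|contact'
python3 look.py w7 | grep -vE ' right y 2|^area'
```

```text
eef_pos: [0.5978, 0.065, 0.0214]
contact_force: [-0.8, -7.7, 7.6]
eef_pos: [0.5977, 0.0651, 0.0214]
contact_force: [-1.2, -10.1, 8.7]
eef_pos: [0.5977, 0.0652, 0.0214]
contact_force: [-0.6, -13.2, 9.9]
t 10.2167 shear xyz [-80.7 -29.8] 21.4 shift tool mm [-0.2 14.8 69.4] feed in tool [-0.0061  0.0061 -1.    ] F [ -0.63 -13.18   9.85] w 0.681 q [-0.02  0.36  1.72 -0.01  1.06  0.13]
x -71.0 2.5 y -25.0 33.0
x -66 left y 29.6 right y -25.0
x -54 left y 30.2 right y -25.0
x -6 left y 32.9 right y -22.3
x 6 left y 33.0 right y -21.7
y -24 back -68.4 front 2.5
y -16 back -68.9 front 2.5
y -8 back -69.4 front 2.4
y 0 back -69.9 front 2.3
y 8 back -70.0 front 2.2
y 16 back -70.5 front 2.2
y 24 back -71.0 front 2.1
y 32 back -71.0 front 2.3
```

The blank has stalled at about 13 N with yaw still ≈ 0.045. Its right corner is on the stop and its left edge is jammed on the fence end. Pushing further left gives enough moment to square it, so I'll back off and widen the fingers with the bar still held, then push nearer the fence-side corner.

```bash
python3 -m pendant '[[[0,0,0],[0,0,4],81],[[0,0,0],[0,0,2],81],[[0,0,0],[1,0,0],60],[[0,0,0],[0,0,0],60],[[0,0,0],[1,0,0],40],[[0,0,0],[0,0,0],40],[[0,0,0],[0,-2,0],40],[[0,0,0],[0,-2,0],40],[[0,0,0],[0,0,0],40],[[0,0,0],[0,0,0],40]]'
python3 look.py w8 | grep -vE ' right y 2|^area'; python3 -c "
import cv2
f=cv2.imread('pics/w8.png');cv2.imwrite('pics/w8b.png',cv2.convertScaleAbs(cv2.resize(f,(800,600)),alpha=1.6,beta=15))"
```

```text
time: 11.1
eef_pos: [0.5936, 0.0639, 0.0193]
orientation: [-0.462, -0.535, -0.462, 0.535]
contact_force: [1.9, 0.2, 5.3]
gripper_width: 0.848
t 11.1 shear xyz [-82.6 -26. ] 19.3 shift tool mm [-2.7 18.7 67.5] feed in tool [ 1.0e-04  5.6e-03 -1.0e+00] F [1.86 0.23 5.34] w 0.848 q [-0.02  0.35  1.74  0.    1.05  0.12]
x -71.6 3.1 y -25.0 33.0
x -66 left y 29.6 right y -25.0
x -54 left y 30.4 right y -24.9
x -6 left y 33.0 right y -21.9
x 6 left y 33.0 right y -21.6
y -24 back -68.7 front 3.1
y -16 back -69.2 front 3.1
y -8 back -69.2 front 3.1
y 0 back -69.7 front 3.0
y 8 back -70.7 front 2.9
y 16 back -70.7 front 2.8
y 24 back -71.2 front 3.0
y 32 back -71.6 front 3.0
```

View pics/w8b.png

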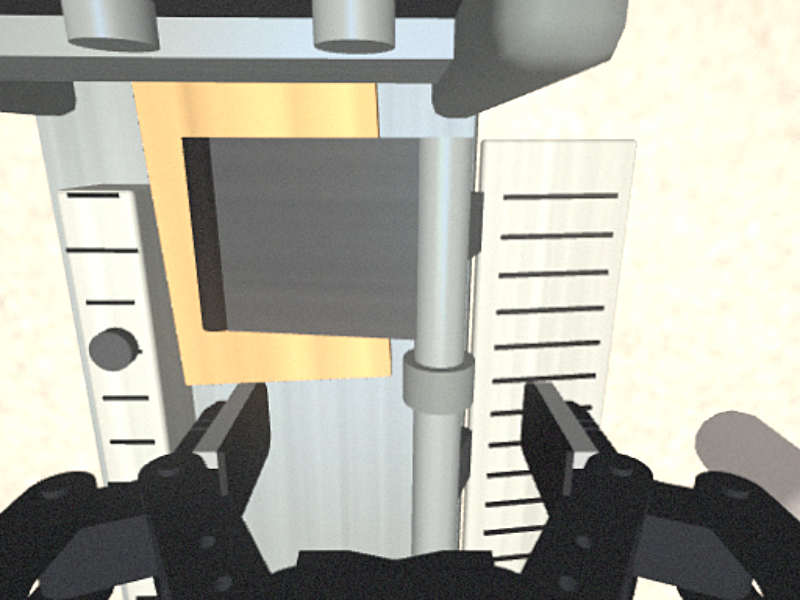

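The flap is still open and the pusher (235–267, 383) now sits behind the left third of the blank (back edge 188–391). I'll push again with a slight drift away from the fence.

```bash
python3 -m pendant '[[[0,0,0],[0,0,-2],40],[[0,0,0],[0,0,-2],40],[[0,0,0],[0,0.5,-1],40],[[0,0,0],[0,0.5,-1],40],[[0,0,0],[0,0.5,-1],40],[[0,0,0],[0,0,0],40],[[0,0,0],[0,0,0],40]]'
python3 look.py w9 | grep -vE ' right y 2|^area'
python3 -m pendant '[[[0,0,0],[0,0.5,-1],40],[[0,0,0],[0,0.5,-1],40],[[0,0,0],[0,0,0],40],[[0,0,0],[0,0,0],40]]'
python3 look.py w10 | grep -vE ' right y 2|^area'
```

```text
time: 11.73
eef_pos: [0.5934, 0.0656, 0.019]
orientation: [-0.463, -0.531, -0.462, 0.538]
contact_force: [-9.0, -17.9, 14.0]
gripper_width: 0.84
t 11.7333 shear xyz [-81.  -25.5] 19.0 shift tool mm [-2.6 19.1 69.2] feed in tool [-0.0083  0.0067 -0.9999] F [ -9.03 -17.93  14.  ] w 0.84 q [-0.02  0.36  1.73 -0.01  1.06  0.13]
x -71.0 2.4 y -24.7 33.1
x -66 left y 29.9 right y -24.7
x -54 left y 30.5 right y -24.6
x -6 left y 33.0 right y -22.3
x 6 left y 33.1 right y -21.6
y -24 back -68.3 front 2.4
y -16 back -68.8 front 2.4
y -8 back -69.4 front 2.4
y 0 back -69.4 front 2.3
y 8 back -70.4 front 2.2
y 16 back -70.5 front 2.4
y 24 back -70.5 front 2.4
y 32 back -71.0 front 2.3
time: 12.12
eef_pos: [0.5934, 0.0658, 0.0188]
orientation: [-0.463, -0.53, -0.463, 0.54]
contact_force: [-12.4, -23.4, 17.1]
gripper_width: 0.843
t 12.1167 shear xyz [-80.8 -25.5] 18.8 shift tool mm [-2.6 19.  69.4] feed in tool [-0.0113  0.0074 -0.9999] F [-12.43 -23.37  17.15] w 0.843 q [-0.02  0.36  1.73 -0.01  1.07  0.13]
x -71.2 2.4 y -24.8 33.1
x -66 left y 29.9 right y -24.8
x -54 left y 30.5 right y -24.7
x -6 left y 33.0 right y -22.3
x 6 left y 33.1 right y -21.6
y -24 back -68.4 front 2.4
y -16 back -68.5 front 2.4
y -8 back -69.0 front 2.3
y 0 back -69.5 front 2.2
y 8 back -70.1 front 2.2
y 16 back -70.2 front 2.1
y 24 back -70.7 front 2.2
y 32 back -71.2 front 2.2
```

Checking the moments: my drift away from the fence opposed the squaring. The rear must swing towards the fence, so the finger should drift towards it (tool −y) while pushing lightly.

```bash
python3 -m pendant '[[[0,0,0],[0,0,4],40],[[0,0,0],[0,0,4],40],[[0,0,0],[0,0,0],40],[[0,0,0],[0,0,-2],40],[[0,0,0],[0,0,-2],40],[[0,0,0],[0,0,0],40]]'; python3 -m pendant '[[[0,0,0],[0,-0.5,-1],40],[[0,0,0],[0,-1,-0.5],40],[[0,0,0],[0,-1,-0.5],40],[[0,0,0],[0,-1,0],40],[[0,0,0],[0,-1,0],40],[[0,0,0],[0,0,0],40],[[0,0,0],[0,0,0],40]]'
python3 look.py w11 | grep -vE ' right y 2|^area'
```

```text
time: 12.67
eef_pos: [0.5951, 0.0652, 0.0191]
orientation: [-0.463, -0.532, -0.462, 0.537]
contact_force: [-5.3, -11.8, 10.6]
gripper_width: 0.844
time: 13.25
eef_pos: [0.5928, 0.0668, 0.0193]
orientation: [-0.464, -0.533, -0.461, 0.536]
contact_force: [1.3, -14.5, 6.6]
gripper_width: 0.844
t 13.25 shear xyz [-79.9 -24.7] 19.3 shift tool mm [-2.2 19.9 70.2] feed in tool [-0.0061  0.0063 -1.    ] F [  1.34 -14.48   6.59] w 0.844 q [-0.02  0.35  1.74 -0.01  1.05  0.13]
x -69.6 2.5 y -22.8 32.8
x -66 left y 31.6 right y -22.8
x -54 left y 31.8 right y -22.8
x -6 left y 32.8 right y -22.0
x 6 left y 32.7 right y -21.6
y -24 back -68.4 front 2.5
y -16 back -68.5 front 2.5
y -8 back -68.5 front 2.4
y 0 back -68.6 front 2.3
y 8 back -69.5 front 2.3
y 16 back -69.1 front 2.2
y 24 back -69.1 front 2.1
y 32 back -69.6 front 2.0
```

That worked: yaw is down to ≈ 0.018. I'll do a bit more of the same.

```bash
python3 -m pendant '[[[0,0,0],[0,-1,-0.5],40],[[0,0,0],[0,-1,-0.5],40],[[0,0,0],[0,-1,-0.5],40],[[0,0,0],[0,-0.5,-0.5],40],[[0,0,0],[0,0,0],40],[[0,0,0],[0,0,0],40]]'
python3 look.py w12 | grep -vE ' right y 2|^area'
```

```text
time: 13.8
eef_pos: [0.5922, 0.0674, 0.0199]
orientation: [-0.466, -0.534, -0.459, 0.536]
contact_force: [9.3, -21.3, 2.1]
gripper_width: 0.841
t 13.8 shear xyz [-79.4 -24. ] 19.9 shift tool mm [-1.4 20.5 70.8] feed in tool [-0.008   0.0068 -0.9999] F [  9.33 -21.3    2.07] w 0.841 q [-0.01  0.35  1.74 -0.01  1.05  0.14]
x -69.1 2.4 y -22.3 32.5
x -66 left y 32.3 right y -22.3
x -54 left y 32.2 right y -22.3
x -6 left y 32.4 right y -22.1
x 6 left y 32.5 right y -22.1
y -24 back -68.5 front 2.1
y -16 back -68.5 front 2.1
y -8 back -68.5 front 2.4
y 0 back -68.6 front 2.3
y 8 back -69.1 front 2.2
y 16 back -68.6 front 2.1
y 24 back -68.6 front 2.0
y 32 back -69.1 front 1.9
```

The blank is square now (left edge parallel to the fence within ~0.2 mm, back edge ≈ −68.5 to −69). I'll back the pusher off with the bar still held, check, and then release.

```bash
python3 -m pendant '[[[0,0,0],[0,0,3],40],[[0,0,0],[0,0,3],40],[[0,0,0],[0,0,3],40],[[0,0,0],[0,0,3],40],[[0,0,0],[0,0,0],40],[[0,0,0],[0,0,0],40]]'
python3 look.py w13 | grep -vE ' right y 2|^area'; python3 -c "
import cv2
f=cv2.imread('pics/w13.png');cv2.imwrite('pics/w13b.png',cv2.convertScaleAbs(cv2.resize(f,(800,600)),alpha=1.6,beta=15))"
```

```text
time: 14.35
eef_pos: [0.5882, 0.0622, 0.0197]
orientation: [0.462, 0.535, 0.462, -0.535]
contact_force: [2.6, 1.0, 7.4]
gripper_width: 0.848
t 14.35 shear xyz [-85.1 -20.9] 19.7 shift tool mm [-2.3 23.8 65. ] feed in tool [ 0.001   0.0056 -1.    ] F [2.59 1.   7.44] w 0.848 q [-0.03  0.34  1.75  0.    1.05  0.12]
x -69.0 3.4 y -22.3 32.5
x -66 left y 32.1 right y -22.3
x -54 left y 32.1 right y -22.2
x -6 left y 32.5 right y -21.8
x 6 left y 32.4 right y -21.7
y -24 back -68.7 front 3.3
y -16 back -68.8 front 3.3
y -8 back -68.8 front 3.2
y 0 back -68.8 front 3.1
y 8 back -68.9 front 3.4
y 16 back -68.9 front 3.3
y 24 back -68.5 front 3.2
y 32 back -69.0 front 3.1
```

View pics/w13b.png

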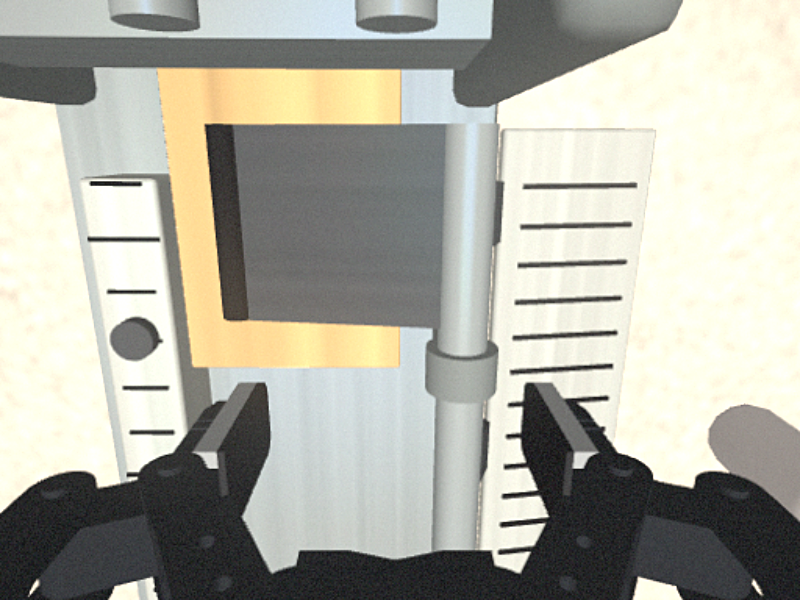

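Blank (162–400, 65–368) sits square and parallel to the fence and the flap is still up. I'll give it one light straight push to seat it fully, back off, then lift off to release.

```bash
python3 -m pendant '[[[0,0,0],[0,1,-2],40],[[0,0,0],[0,1,-2],40],[[0,0,0],[0,1,0],40],[[0,0,0],[0,0,-1],40],[[0,0,0],[0,0,-0.8],40],[[0,0,0],[0,0,-0.6],40],[[0,0,0],[0,0,-0.6],40],[[0,0,0],[0,0,0],40],[[0,0,0],[0,0,0],40]]'
python3 look.py w14 | grep -E '^t|left|^y'
python3 -m pendant '[[[0,0,0],[0,0,2],40],[[0,0,0],[0,0,3],40],[[0,0,0],[0,0,3],40],[[0,0,0],[0,0,0],40],[[0,0,0],[0,0,0],40]]'
python3 look.py w15 | grep -E '^t|left|^y'
```

```text
time: 15.15
eef_pos: [0.5911, 0.0668, 0.0194]
orientation: [-0.462, -0.534, -0.462, 0.536]
contact_force: [-1.2, -5.4, 9.2]
gripper_width: 0.841
t 15.15 shear xyz [-80.1 -23. ] 19.4 shift tool mm [-2.5 21.6 70. ] feed in tool [-0.0021  0.0052 -1.    ] F [-1.2  -5.42  9.24] w 0.841 q [-0.02  0.35  1.74 -0.    1.06  0.13]
x -66 left y 32.0 right y -22.1
x -54 left y 32.1 right y -22.0
x -42 left y 32.1 right y 23.4
x -30 left y 32.3 right y 23.4
x -18 left y 32.4 right y 23.3
x -6 left y 32.4 right y -21.9
x 6 left y 32.4 right y -21.9
y -24 back -68.4 front 2.4
y -16 back -68.4 front 2.4
y -8 back -68.5 front 2.4
y 0 back -68.5 front 2.3
y 8 back -69.0 front 2.3
y 16 back -69.1 front 2.5
y 24 back -68.6 front 2.4
y 32 back -69.1 front 2.4
time: 15.62
eef_pos: [0.5905, 0.0611, 0.0196]
orientation: [0.462, 0.535, 0.463, -0.535]
contact_force: [0.6, 2.3, 7.3]
gripper_width: 0.845
t 15.6167 shear xyz [-85.8 -23.3] 19.6 shift tool mm [-2.5 21.3 64.3] feed in tool [ 0.0013  0.0058 -1.    ] F [0.61 2.29 7.31] w 0.845 q [-0.03  0.34  1.75  0.    1.05  0.11]
x -66 left y 32.0 right y -22.3
x -54 left y 32.1 right y -22.3
x -42 left y 32.2 right y 23.0
x -30 left y 32.4 right y 23.1
x -18 left y 32.5 right y 23.1
x -6 left y 32.5 right y -22.1
x 6 left y 32.4 right y -22.1
y -24 back -68.5 front 3.5
y -16 back -68.5 front 3.5
y -8 back -68.6 front 3.4
y 0 back -68.6 front 3.4
y 8 back -68.7 front 3.3
y 16 back -68.7 front 3.5
y 24 back -68.7 front 3.4
y 32 back -68.8 front 3.3
```

Seated, with yaw ≈ 0.005 rad. Now I'll lift slowly at first so the flap clamps gently, then clear away and look.

```bash
python3 -m pendant '[[[0,0,0],[-3,0,0],40],[[0,0,0],[-3,0,0],40],[[0,0,0],[-3,0,0],40],[[0,0,0],[-3,0,0],40],[[0,0,0],[-3,0,0],40],[[0,0,0],[-5,0,0],40],[[0,0,0],[-10,0,0],40],[[0,0,0],[-20,0,0],40],[[0,0,0],[-20,0,0],40],[[0,0,0],[-20,0,0],40]]'
python3 -m pendant '[[[0,0,0],[-20,0,0],40],[[0,0,0],[-20,0,10],40],[[0,0,0],[-10,0,20],40],[[0,0,0],[0,0,20],40],[[0,0,0],[0,0,20],40],[[0,0,0],[0,0,0],40],[[0,0,0],[0,0,0],40]]'
python3 look.py w16 | grep -vE '^area'; python3 -c "
import cv2
f=cv2.imread('pics/w16.png');cv2.imwrite('pics/w16b.png',cv2.convertScaleAbs(cv2.resize(f,(800,600)),alpha=1.6,beta=15))"
```

```text
time: 16.5
eef_pos: [0.5904, 0.0601, 0.1105]
orientation: [-0.462, -0.535, -0.462, 0.535]
contact_force: [0.2, -0.6, 0.0]
gripper_width: 0.839
time: 17.08
eef_pos: [0.5805, -0.0099, 0.1599]
orientation: [0.462, 0.536, 0.462, -0.535]
contact_force: [-1.0, 0.8, 0.4]
gripper_width: 0.845
t 17.0833 shear xyz [-157.6  -24.1] 159.9 shift tool mm [137.9  20.9  -7.4] feed in tool [ 2.0e-04  3.5e-03 -1.0e+00] F [-1.02  0.76  0.36] w 0.845 q [-0.15  0.15  1.69  0.    1.3  -0.01]
x -68.8 -22.3 y -21.7 32.5
x -66 left y 32.1 right y -21.7
x -54 left y 32.1 right y -21.7
x -42 left y 32.4 right y 18.2
x -30 left y 32.5 right y 18.2
x -18 left y 32.3 right y 18.8
y -24 back -68.5 front -49.9
y -16 back -68.5 front -49.9
y -8 back -68.6 front -50.0
y 0 back -68.6 front -50.7
y 8 back -68.7 front -50.7
y 16 back -68.7 front -22.3
y 24 back -68.8 front -22.3
y 32 back -68.8 front -22.3
```

Run:
```python
from h import *
a=cv2.imread("pics/top0.png");b=grab_frame("top");d=(cv2.absdiff(a,b).max(2)>35).astype(np.uint8)
n,l,s,_=cv2.connectedComponentsWithStats(d)
print("changed regions in top view",s[1:][s[1:,4]>12].tolist())
arm.job_done()
```

```text
changed regions in top view [[194, 111, 161, 273, 21665], [231, 157, 6, 6, 14], [420, 305, 92, 79, 2664], [175, 382, 13, 2, 19]]
the job is handed in; nothing more can be done
```

The blank is set up on the guillotine and the job is handed in at about 17 s of the 48 s allowed. The flap was held open by the thumb bar throughout the push. The blank stayed flat on the bed the whole time. I then let go of the bar and moved the arm clear.

**Getting it square:** partway through, the blank jammed about 0.045 rad off square between the stop and the end of the fence. My first try at freeing it, drifting the finger away from the fence, didn't help; force rose to about 25 N. Backing off and pushing again with the finger drifting towards the fence squared it. A final light straight push of about 5 N seated it.

**Last checks:**
- **Position:** after release the back edge reads x ≈ −68.5 to −68.8 mm, against the nominal −68. That is within the 2 mm calibration, and the blank did not move when the flap came down. Yaw is about 0.005 rad.
- **Robot:** it is clear of everything, with contact force at about zero.
- **Flap:** I could not check the clamped flap by eye, because the 12-picture limit was reached. The wrist image measurements show the lip's edge has moved from where it was when open. The bar force falling to zero also points to it being down.
- **Other objects:** a before/after comparison of the top view showed only two large changed areas, which I take to be the arm and guillotine, plus two tiny ones. The arm hid part of that view, so the comparison is not complete.

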